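# Load a test card into the blood analyser

## Task

Load the test card that lies in front of the blood analyser: keep it flat, press lightly on its top and slide it over the base plate, contact end first, into the slot at the foot of the analyser until it is fully home against the stop; then press the large start key. Touch the card only on its top face - do not push or grip it by its edges, do not crush it - and leave everything else where it is.

Things in the scene. Friction and masses are not known exactly. Their poses are not given: they have to be found in the camera images.
- card_mid (a point): centre (half-way up) of the test card: flat white plastic, 86 x 54 x 3 mm, 22 to 37 g, lying on the analyser's base plate. x points along its length to the nose, the end with the row of metal contact pads; the tail end has a paper label; y across, z up. Its flat top face, 3 mm above the base plate, measures 80 x 48 mm; a bevelled rim runs round it
- card: the test card; origin: centre of its underside, axes as card_mid. It slides easily on the base plate (friction about 0.25) and a fingertip grips its top better: pressed with 8 to 15 N it follows the finger, but it may creep under it by some millimetres or degrees. Pressing or squeezing it with over 25 N crushes it
- card_nose (a point): middle of the card's nose edge, 43 mm ahead of the card's centre along its x, half-way up
- card_rim: the card's bevelled rim, 3 mm wide and 2 mm high on all four sides (1 mm lower than the top face): not to be pushed or gripped. Origin and axes as the card
- analyser: blood analyser, fixed: housing 154 mm deep, 124 wide, 40 high at the front half with the keys, 65 at the rear with the display, on a flat base plate whose top is 6 to 11 mm above the worktop and reaches 220 mm before the housing's front face. Origin: on the base plate's top, 75 mm behind the front face, in the middle; x points into the card slot, z up
- slot_mouth (a point): middle of the card slot's mouth, in the housing's front face at the base plate's top; axes as the analyser. The slot's floor is the base plate; it is 57 mm wide (1.5 mm play on each side of the card), 6 mm high, 50 mm deep. Beside the mouth 6 mm high guides stand 16 mm out from the face and flare from 57 to 77 mm apart
- slot_end (a point): middle of the slot's end stop at the base plate's top, 50 mm inside the mouth; axes as the analyser. Fully home the nose meets the stop and 36 mm of the tail stick out of the front face. From 27 mm inside the mouth a sprung roller in the slot's roof resists the nose with about 4 N; once it is under, the drag is about 1.5 N
- start_key (a joint): the start key's travel in m: 0 at rest, 0.004 fully pressed (downward). It springs back; it starts to move at 1.5 N and is down at about 4 N
- key_top (a point): centre of the start key's top: the one large key, 26 mm (along x) by 24 mm, on top of the housing's front half, 30 mm behind the front face and 32 mm to the -y side of its middle, 48 mm above the base plate at rest. Six small round buttons lie on the +y side of it
- check_plate: the analyser's square check plate, 54 x 54 x 3 mm white plastic, lying on the base plate beside the housing; not the card to load. Origin: centre of its underside
- tape: roll of plaster tape lying flat, 72 mm across, 25 mm high. Origin: centre of its underside
- tube_rack: rack of blood tubes, 210 x 100 mm, 103 mm high over the caps. Origin: centre of its underside, x along its length
- kidney_dish: white kidney-shaped dish, 228 x 141 mm, 46 mm high. Origin: centre of its underside, x along its length
- swab_pot: open white pot, 64 mm across, 70 mm high. Origin: centre of its underside
- glove_box: box of gloves, 120 x 230 mm, 70 mm high. Origin: centre of its underside, the long side along its y
Mind the look-alikes: they are no part of the job. What is shaped like the card but orange or red is not meant.

How it is judged:
By the outcome, as a careful person would: the job done as asked, in the order asked, and still so for the second after the job is handed in, with the robot touching nothing.
It also fails if it takes over 64 s, if anything falls off the work surface, if the arm or the gripper's body presses on something with over 40 N, if the wrist force passes 120 N, or if a joint passes its speed limit or range.

## Robot

A 7-joint arm with a two-finger parallel gripper is mounted at the origin on the work surface. World frame = base frame: x ahead of the robot, y to its left, z up, the work surface at z = 0. Lengths are in m, angles in rad, forces in N, time in s.
With the tool pointing down it reaches from about 0.4 to 0.85 m from the base axis. Payload 10.4 kg.
Tool frame: the origin (TCP) lies on the centre line of the jaws, within the pads' length; the fingertips stand 17 mm ahead of it and the grasp point (between the pads) lies 2 mm behind it; z points along the fingers, y is the direction in which the jaws open and shut (so a half turn about z gives the same grasp; the last joint's range is limited). The gripper opens to 87 mm and grips with 3 to 60 N. Pads are 19 mm wide; open, the fingers measure 117 mm over their backs; the gripper's body (75 mm by 190 mm) begins 51 mm behind the grasp point.
Start: joints at [-1.139, 0.332, -0.065, 1.46, 0.022, 1.35, -0.088], TCP at [0.275, 0.561, 0.24] pointing down, gripper open.
Joint ranges: [-2.6, 2.6], [-0.5, 2.12], [-1.47, 1.34], [0.16, 2.42], [-1.27, 4.41], [0.06, 2.06], [-2.6, 2.6]. Speed limits (rad/s): [2.22, 2.22, 2.79, 2.79, 3.14, 3.14, 3.14].

## Interface

Orientations are given as a unit quaternion [x, y, z, w].
In Python, from bench import r gives the robot as it stands.
- The arm moves only by the tool apply_moves, never from a script. Its argument "commands" is a list of rows, each an object with "rot": the turn, a rotation vector about the world's x, y, z in units of 180 degrees (1.0 is 180 degrees), a list of three; "linear": the shift along the world's x, y, z in units of 0.3 m (1.0 is 0.3 m), a list of three; "grip": the closure, from -1 (fully open) to 1 (shut). A call has 1 to 20 rows; each row is the pose to reach, as a shift and turn from the pose commanded when the call began, turning the shorter way round; what a row does not reach only later rows make up. A row lasts 1/10 s, in which the tool goes at most 50 mm and 8.59 degrees, less where a joint would pass 70% of its speed; a pose out of reach is approached as far as the arm can. A call with a number of a shift or a turn outside -1 to 1 is refused whole. A call with a gripper value outside its range is refused whole. The fingers move at their own pace and stop on an object; "newtons" is the grip in N (left out, the last holds). Time passes only in rows, so rows that repeat a pose let the fingers close. It gives the time, the measured TCP pose, the force and the opening at its end, in the units of the state.
- r.read_state(): the state, without advancing time (a new reading comes with each control period).
- r.camera(name): name is "scene" or "top" or "wrist"; returns a dict with "frame" (400x640x3 uint8, red, green, blue), "mtx" (3x3 intrinsics, pixels), "extrinsics" (4x4, takes a point from world to camera coordinates). Camera axes: x right, y down, z forward; pixel columns grow to the right and rows downward; lengths in m; the calibration is good to about 2 mm. A picture is of the moment at which its call begins. There is no depth.
- r.close_job(): hands the job in, once; it reports no verdict.
Trained networks look in a picture, given as the dict that the camera call returned (one of the last four; its "shot" number tells which), for a name from the list of things; names that differ only in an ending like _2 or _b are one class to them, and where a whole thing is asked for, a point or a joint stands for the part that bears it (a point fixed in the world has none). Each returns a list of dicts, best first, with "p" (0 to 1); they miss things now and then, are a little off and sometimes report something else, mostly with a low value. They report only what shows in the picture. A call takes as long as a camera call. They do not tell look-alikes from the thing itself.
- r.search_frame(thing, picture): "bbox" ([left, top, width, height] in pixels, round what is visible of it).
- r.spot_point(thing, picture): "location" ([column, row] in pixels: a listed point, or the origin of a listed thing).
The state is a dict: "time": time; "joint_positions": joint angles; "joint_vel": joint speeds; "joint_torque": joint torques, N m; "ee_pos": TCP position; "eef_rot": TCP orientation; "ft_force": force on the tool from outside, world axes, zero at the start; "torque": the same for the moment, N m; "width": finger opening in m.
Only numpy, scipy, OpenCV 4.12 (cv2) and the standard library are available. Lean on these libraries where they do the work, as an engineer would, in place of code of your own. Each camera call takes 0.05 s, during which the arm holds its last target. There are 200 camera calls.

## Working session

There is one attempt and no reset: what is moved stays moved. The work goes in short steps, Python scripts to look and compute and a tool call to move; the robot and the scene stay as the last step left them, time stands still between calls to the robot, and variables do not carry over. Pictures are saved under pics/ and viewed, about 8 in all and at most 12, crops included, and the job is handed in when it is done.

Besides the shell and the picture viewer there is one more tool, called in YAML: its name, and indented under it one key for each argument. apply_moves: Moves the arm, as the interface text tells. Its arguments: {"type":"object","properties":{"commands":{"type":"array","items":{"type":"object","properties":{"rot":{"type":"array","items":{"type":"number"}},"linear":{"type":"array","items":{"type":"number"}},"grip":{"type":"number"}}}},"newtons":{"type":"number"}},"required":["commands"]}

```bash
mkdir -p pics
cat > h.py <<'E'
import numpy as np, cv2
from bench import r
def save(c,name): cv2.imwrite('pics/'+name+'.png',cv2.cvtColor(c['frame'],cv2.COLOR_RGB2BGR))
def ray(c,px,z):
    K=np.array(c['mtx']);E=np.array(c['extrinsics']);R=E[:3,:3];t=E[:3,3]
    d=R.T@np.linalg.inv(K)@np.array([px[0],px[1],1.]);o=-R.T@t
    return o+d*(z-o[2])/d[2]
def proj(c,P):
    K=np.array(c['mtx']);E=np.array(c['extrinsics']);p=K@(E[:3,:3]@np.array(P)+E[:3,3]);return p[:2]/p[2]
E
python3 - <<'E'
from h import *
s=r.read_state();print({k:np.round(s[k],3).tolist() for k in s})
ims=[]
for n in ['top','scene']:
    c=r.camera(n);save(c,n+'0');ims.append(c['frame'])
    E=np.array(c['extrinsics']);print(n,'cam pos',np.round(-E[:3,:3].T@E[:3,3],3),np.round(c['mtx'],1).tolist())
    for t in ['card_mid','card_nose','slot_mouth','slot_end','key_top','analyser','check_plate','tape']:
        print(t,[(np.round(d['location'],1).tolist(),round(d['p'],2),np.round(ray(c,d['location'],.01),3).tolist()) for d in r.spot_point(t,c)[:4]])
E
```

```text
{'time': 0.0, 'joint_positions': [-1.139, 0.333, -0.065, 1.461, 0.022, 1.35, -0.089], 'joint_vel': [0.001, 0.0, -0.001, 0.001, -0.001, -0.001, 0.001], 'joint_torque': [-0.001, -62.327, 0.024, -38.99, -0.062, 0.04, 0.0], 'ee_pos': [0.274, 0.561, 0.239], 'eef_rot': [0.225, 0.974, -0.001, -0.0], 'ft_force': [-0.146, -0.599, 0.309], 'torque': [0.008, 0.0, 0.027], 'width': 0.087}
top cam pos [ 0.428 -0.002  1.339] [[365.8, 0.0, 319.4], [0.0, 365.8, 206.4], [0.0, 0.0, 1.0]]
card_mid [([318.2, 203.8], 0.84, [0.52, 0.03, 0.01]), ([395.6, 225.3], 0.74, [0.442, -0.25, 0.01]), ([250.3, 257.9], 0.7, [0.323, 0.276, 0.01])]
card_nose [([322.3, 195.3], 0.64, [0.551, 0.015, 0.01])]
slot_mouth [([321.3, 172.9], 0.71, [0.633, 0.019, 0.01])]
slot_end [([317.3, 157.7], 0.95, [0.689, 0.034, 0.01]), ([209.8, 173.2], 0.31, [0.633, 0.43, 0.01])]
key_top [([328.4, 156.9], 0.57, [0.692, -0.007, 0.01])]
analyser [([318.4, 154.1], 0.79, [0.703, 0.03, 0.01])]
check_plate [([292.4, 158.5], 0.51, [0.687, 0.125, 0.01]), ([408.0, 178.4], 0.4, [0.612, -0.297, 0.01])]
tape [([408.9, 180.8], 0.61, [0.603, -0.3, 0.01])]
scene cam pos [1.543 0.297 0.795] [[456.5, 0.0, 316.0], [0.0, 456.5, 203.5], [0.0, 0.0, 1.0]]
card_mid [([408.4, 190.7], 0.8, [0.331, 0.273, 0.01]), ([317.1, 209.4], 0.72, [0.508, 0.028, 0.01]), ([239.5, 186.7], 0.61, [0.463, -0.234, 0.01])]
card_nose [([307.7, 212.9], 0.87, [0.532, 0.007, 0.01]), ([405.6, 183.9], 0.69, [0.295, 0.26, 0.01]), ([244.0, 177.8], 0.53, [0.412, -0.24, 0.01])]
slot_mouth [([466.4, 210.6], 0.45, [0.387, 0.448, 0.01])]
slot_end [([298.5, 248.0], 0.67, [0.686, 0.027, 0.01]), ([318.3, 208.8], 0.65, [0.504, 0.031, 0.01])]
key_top [([287.9, 231.5], 0.46, [0.629, -0.021, 0.01])]
analyser [([295.8, 256.2], 0.87, [0.718, 0.03, 0.01])]
check_plate [([340.1, 257.4], 0.73, [0.69, 0.139, 0.01])]
tape [([200.0, 212.3], 0.93, [0.619, -0.288, 0.01])]
```

View pics/top0.png

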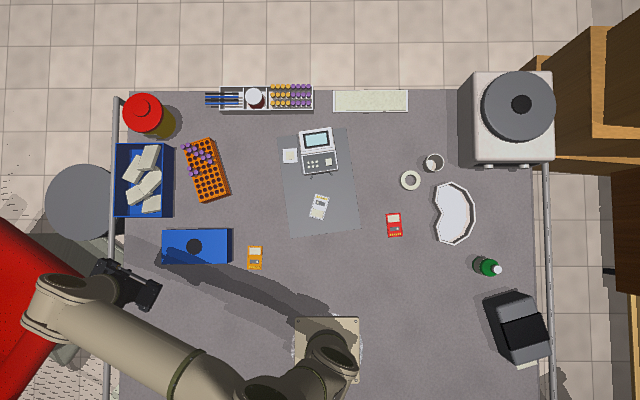

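View pics/scene0.png

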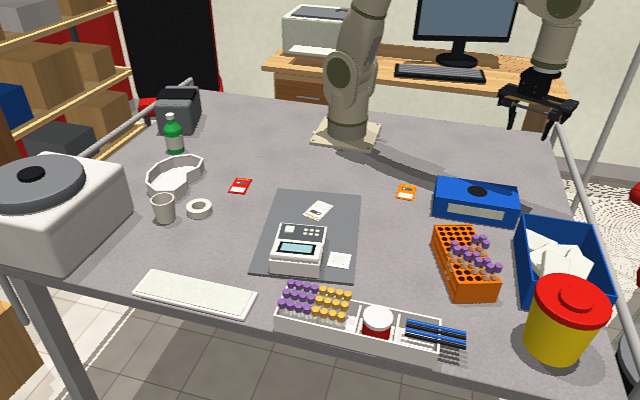

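Candidates: white card at top (318,206), beside it the look-alikes orange (254,258) and red (394,225), and the square check plate (289,156). I choose the white one on the base plate. I'll move above it with the fingers closed and take a close look.

apply_moves:
  commands:
    - {"linear": [0.4, -0.9, 0.1], "rot": [0, 0, 0], "grip": 1}
    - {"linear": [0.4, -0.9, 0.1], "rot": [0, 0, 0], "grip": 1}
    - {"linear": [0.4, -0.9, 0.1], "rot": [0, 0, 0], "grip": 1}
    - {"linear": [0.4, -0.9, 0.1], "rot": [0, 0, 0], "grip": 1}
    - {"linear": [0.4, -0.9, 0.1], "rot": [0, 0, 0], "grip": 1}
    - {"linear": [0.4, -0.9, 0.1], "rot": [0, 0, 0], "grip": 1}
    - {"linear": [0.4, -0.9, 0.1], "rot": [0, 0, 0], "grip": 1}
  newtons: 10

```text
time: 1.6
ee_pos: [0.3981, 0.2856, 0.2709]
eef_rot: [0.23, 0.973, 0.0, 0.001]
ft_force: [-0.0, -0.2, -0.1]
width: 0.0389
```

apply_moves:
  commands:
    - {"linear": [0.3, -0.8, 0.1], "rot": [0, 0, 0], "grip": 1}
    - {"linear": [0.3, -0.8, 0.1], "rot": [0, 0, 0], "grip": 1}
    - {"linear": [0.3, -0.8, 0.1], "rot": [0, 0, 0], "grip": 1}
    - {"linear": [0.3, -0.8, 0.1], "rot": [0, 0, 0], "grip": 1}
    - {"linear": [0.3, -0.8, 0.1], "rot": [0, 0, 0], "grip": 1}
    - {"linear": [0.3, -0.8, 0.1], "rot": [0, 0, 0], "grip": 1}
    - {"linear": [0.3, -0.8, 0.1], "rot": [0, 0, 0], "grip": 1}
    - {"linear": [0.3, -0.8, 0.1], "rot": [0, 0, 0], "grip": 1}

```text
time: 2.4
ee_pos: [0.4842, 0.0531, 0.2993]
eef_rot: [0.225, 0.974, 0.0, -0.0]
ft_force: [0.3, 0.3, -0.4]
width: 0.0006
```

Run:
```python
from h import *
s=r.read_state();print({k:np.round(s[k],3).tolist() for k in s})
c=r.camera('wrist');save(c,'w1')
E=np.array(c['extrinsics']);print('cam pos',np.round(-E[:3,:3].T@E[:3,3],3),np.round(E[:3,:3],2).tolist(),np.round(c['mtx'],1).tolist())
for t in ['card_mid','card_nose','slot_mouth','slot_end','key_top','analyser','check_plate']:
    print(t,[(np.round(d['location'],1).tolist(),round(d['p'],2),np.round(ray(c,d['location'],.01),3).tolist()) for d in r.spot_point(t,c)[:3]])
```

```text
{'time': 2.4, 'joint_positions': [-0.581, -0.018, 0.376, 1.736, 0.006, 1.423, 0.912], 'joint_vel': [-0.013, 0.001, -0.014, 0.006, 0.002, -0.001, 0.004], 'joint_torque': [1.56, -34.961, 1.102, -39.812, 0.174, 0.09, 0.062], 'ee_pos': [0.484, 0.053, 0.299], 'eef_rot': [0.225, 0.974, 0.0, -0.0], 'ft_force': [0.275, 0.292, -0.442], 'torque': [-0.01, 0.004, 0.055], 'width': 0.001}
cam pos [0.411 0.09  0.445] [[0.44, 0.9, 0.0], [0.86, -0.42, 0.3], [0.27, -0.13, -0.95]] [[328.0, 0.0, 323.3], [0.0, 328.0, 199.5], [0.0, 0.0, 1.0]]
card_mid [([125.5, 225.3], 0.77, [0.444, -0.238, 0.01]), ([315.2, 185.6], 0.59, [0.51, 0.03, 0.01])]
card_nose [([104.6, 199.8], 0.64, [0.4, -0.241, 0.01]), ([322.1, 216.1], 0.57, [0.554, 0.019, 0.01])]
slot_mouth [([349.2, 257.0], 0.83, [0.629, 0.027, 0.01])]
slot_end []
key_top []
analyser [([633.6, 142.3], 0.34, [0.641, 0.434, 0.01])]
check_plate [([436.3, 267.4], 0.9, [0.701, 0.136, 0.01])]
```

View pics/w1.png

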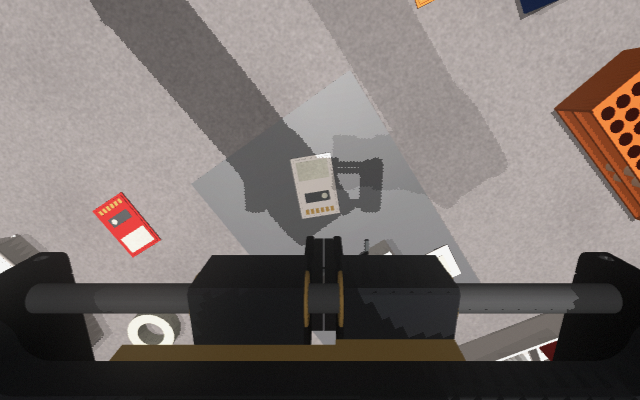

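Wrist view: the white card at (315,186), contact pads toward the bottom (toward the analyser) and label at the tail, so it's the right card with the nose facing the slot. Next, the precise poses from the clear first top picture.

Run:
```python
import cv2
i=cv2.imread('pics/top0.png')[115:245,265:375]
cv2.imwrite('pics/crop1.png',cv2.resize(i,None,fx=4.6,fy=4.6,interpolation=cv2.INTER_CUBIC))
```

```text
(no output)
```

View pics/crop1.png

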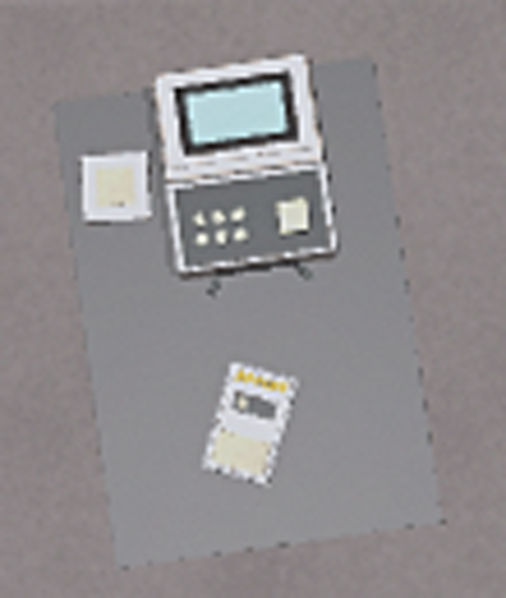

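```bash
cat > an.py <<'E'
from h import *
import pickle
c=r.camera('top');m={'mtx':c['mtx'],'extrinsics':c['extrinsics']};pickle.dump(m,open('top.pkl','wb'))
f=lambda u,v:((u+.5)/4.6-.5+265,(v+.5)/4.6-.5+115)
def xy(u,v,z): return ray(m,f(u,v),z)[:2]
ang=lambda d:np.degrees(np.arctan2(d[1],d[0]))
zb=.0085
fl,fr,rl,rr=[xy(*p,zb) for p in [(120,567),(440,522),(55,103),(372,62)]]
print('plate',fl,fr,rl,rr,'yaws',ang(rl-fl),ang(rr-fr),ang(fl-fr)-90,ang(rl-rr)-90,'len',np.linalg.norm(rl-fl),np.linalg.norm(fl-fr))
a,b=xy(180,275,zb+.04),xy(335,248,zb+.04);print('front face',a,b,np.linalg.norm(a-b),ang(a-b)-90,'mid',(a+b)/2)
k=xy(294,217,zb+.048);print('key',k)
g=(xy(213,290,zb+.006)+xy(305,273,zb+.006))/2;print('guide mid',g)
i=cv2.imread('pics/top0.png')
S=cv2.cvtColor(i[190:225,300:335],cv2.COLOR_BGR2GRAY);S=cv2.resize(S,None,fx=8,fy=8,interpolation=cv2.INTER_CUBIC)
t,B=cv2.threshold(S,0,255,cv2.THRESH_OTSU)
B=cv2.morphologyEx(B,cv2.MORPH_CLOSE,np.ones((25,25)))
cn=max(cv2.findContours(B,0,1)[0],key=cv2.contourArea)
bx=cv2.boxPoints(cv2.minAreaRect(cn));P=np.array([ray(m,((u+.5)/8-.5+300,(v+.5)/8-.5+190),zb+.0025)[:2] for u,v in bx])
e=P-np.roll(P,-1,0);L=np.linalg.norm(e,axis=1);d=e[L.argmax()];d=d*np.sign(d[0])
print('card',P.mean(0),L,ang(d))
E
python3 an.py
```

```text
plate [0.39581689 0.12997632] [ 0.43156264 -0.12234597] [0.7674823  0.18457479] [ 0.79974596 -0.07005131] yaws 8.357102464401928 8.083893863662556 8.063266278040103 7.221463069783027 len 0.3756543191328172 0.25484171200867195
front face [0.62195827 0.08086116] [ 0.64273802 -0.03898057] 0.12162991679533422 9.836899367884243 mid [0.63234815 0.02094029]
key [ 0.6655285  -0.00728291]
guide mid [0.62175523 0.02032661]
card [0.51011002 0.02780091] [0.08794639 0.05616207 0.08780879 0.05596146] -15.463291646270124
```

apply_moves:
  commands:
    - {"linear": [0.007, -0.057, -0.4], "rot": [0, 0, 0.058], "grip": 1}
    - {"linear": [0.007, -0.057, -0.4], "rot": [0, 0, 0.058], "grip": 1}
    - {"linear": [0.007, -0.057, -0.4], "rot": [0, 0, 0.058], "grip": 1}
    - {"linear": [0.007, -0.057, -0.6], "rot": [0, 0, 0.058], "grip": 1}
    - {"linear": [0.007, -0.057, -0.75], "rot": [0, 0, 0.058], "grip": 1}
    - {"linear": [0.007, -0.057, -0.8], "rot": [0, 0, 0.058], "grip": 1}
    - {"linear": [0.007, -0.057, -0.8], "rot": [0, 0, 0.058], "grip": 1}
    - {"linear": [0.007, -0.057, -0.8], "rot": [0, 0, 0.058], "grip": 1}

```text
time: 3.65
ee_pos: [0.4871, 0.0344, 0.0603]
eef_rot: [0.136, 0.991, 0.0, 0.0]
ft_force: [0.3, -0.9, 0.6]
width: 0.0003
```

```bash
cat > look.py <<'E'
import sys
from h import *
s=r.read_state();print({k:np.round(s[k],4).tolist() for k in ['time','ee_pos','eef_rot','ft_force','torque','width','joint_positions']})
c=r.camera('wrist');save(c,sys.argv[1])
for t in ['card_mid','card_nose','slot_mouth','key_top']:
    print(t,[(np.round(d['location'],1).tolist(),round(d['p'],2),np.round(ray(c,d['location'],.01),4).tolist()) for d in r.spot_point(t,c)[:2]])
import pickle;pickle.dump({k:c[k] for k in ('mtx','extrinsics')},open(sys.argv[1]+'.pkl','wb'))
p=np.array(s['ee_pos']);print('tip px',proj(c,p-[0,0,.017]))
E
python3 look.py w2
```

```text
{'time': 3.65, 'ee_pos': [0.4871, 0.0344, 0.0603], 'eef_rot': [0.1359, 0.9907, 0.0, 0.0002], 'ft_force': [0.3274, -0.8562, 0.5743], 'torque': [0.0374, -0.0157, -0.042], 'width': 0.0003, 'joint_positions': [-0.5253, 0.2283, 0.3984, 2.0269, -0.1116, 0.9063, 1.2309]}
card_mid []
card_nose []
slot_mouth []
key_top []
tip px [321.16791585 254.43015672]
```

View pics/w2.png

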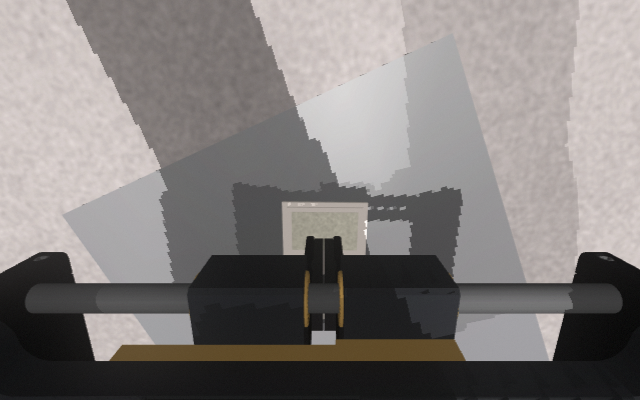

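The tail end shows with corners at about (282,203) and (368,203), and the edges are square to the tool. I'll convert those before descending.

Run:
```python
from h import *
import pickle
c=pickle.load(open('w2.pkl','rb'))
ang=lambda d:np.degrees(np.arctan2(d[1],d[0]))
for z in (.008,.011):
    a,b=ray(c,(282,203),z)[:2],ray(c,(368,203),z)[:2]; m=(a+b)/2;L=np.linalg.norm(a-b);y=ang(b-a)-90;u=np.array([np.cos(np.radians(y)),np.sin(np.radians(y))])
    q=np.array([.4871,.0344])-m; print(z,a,b,L,y,'centre',m+.043*u,'tip from tail',q@u,'lat',q@[-u[1],u[0]])
```

```text
0.008 [0.46296202 0.015291  ] [0.47768064 0.06770878] 0.05444503629485121 -15.684442736272771 centre [0.51172023 0.02987531] tip from tail 0.01807330113551496 lat -0.0022995964368824314
0.011 [0.46213239 0.01593101] [0.47662753 0.06755291] 0.05361836460672255 -15.684442736272715 centre [0.51077886 0.03011738] tip from tail 0.01904505834881101 lat -0.002278163469859867
```

apply_moves:
  commands:
    - {"linear": [0.0, 0.007, -0.06], "rot": [0, 0, 0], "grip": 1}
    - {"linear": [0.0, 0.007, -0.09], "rot": [0, 0, 0], "grip": 1}
    - {"linear": [0.0, 0.007, -0.093], "rot": [0, 0, 0], "grip": 1}
    - {"linear": [0.0, 0.007, -0.097], "rot": [0, 0, 0], "grip": 1}
    - {"linear": [0.0, 0.007, -0.097], "rot": [0, 0, 0], "grip": 1}

```text
time: 4.4
ee_pos: [0.4869, 0.0364, 0.0309]
eef_rot: [0.136, 0.991, 0.0, 0.0]
ft_force: [-0.2, 0.1, -0.1]
width: 0.0007
```

apply_moves:
  commands:
    - {"linear": [0.0, 0, -0.002], "rot": [0, 0, 0], "grip": 1}
    - {"linear": [0.0, 0, -0.003], "rot": [0, 0, 0], "grip": 1}
    - {"linear": [0.0, 0, -0.003], "rot": [0, 0, 0], "grip": 1}

```text
time: 4.7
ee_pos: [0.4867, 0.0365, 0.0297]
eef_rot: [0.136, 0.991, 0.0, 0.0]
ft_force: [0.2, -0.2, -0.2]
width: 0.0005
```

apply_moves:
  commands:
    - {"linear": [0.0, 0, -0.002], "rot": [0, 0, 0], "grip": 1}
    - {"linear": [0.0, 0, -0.003], "rot": [0, 0, 0], "grip": 1}
    - {"linear": [0.0, 0, -0.003], "rot": [0, 0, 0], "grip": 1}

```text
time: 5.0
ee_pos: [0.4866, 0.0365, 0.0286]
eef_rot: [0.136, 0.991, 0.0, -0.0]
ft_force: [-0.8, -0.3, -0.1]
width: 0.0006
```

apply_moves:
  commands:
    - {"linear": [0.0, 0, -0.002], "rot": [0, 0, 0], "grip": 1}
    - {"linear": [0.0, 0, -0.003], "rot": [0, 0, 0], "grip": 1}

```text
time: 5.2
ee_pos: [0.487, 0.0366, 0.0283]
eef_rot: [0.136, 0.991, 0.0, 0.0]
ft_force: [-2.9, -0.3, 10.8]
width: 0.0002
```

apply_moves:
  commands:
    - {"linear": [0.01, -0.005, 0], "rot": [0, 0, 0.01], "grip": 1}
    - {"linear": [0.02, -0.01, 0], "rot": [0, 0, 0.022], "grip": 1}
    - {"linear": [0.035, -0.018, 0], "rot": [0, 0, 0.034], "grip": 1}
    - {"linear": [0.05, -0.026, 0], "rot": [0, 0, 0.046], "grip": 1}

```text
time: 5.6
ee_pos: [0.5023, 0.0289, 0.0284]
eef_rot: [0.063, 0.998, 0.0, 0.0]
ft_force: [-1.3, 0.3, 7.4]
width: 0.0004
```

apply_moves:
  commands:
    - {"linear": [0.015, -0.008, -0.0007], "rot": [0, 0, 0.012], "grip": 1}
    - {"linear": [0.03, -0.016, -0.0007], "rot": [0, 0, 0.024], "grip": 1}
    - {"linear": [0.045, -0.024, -0.0007], "rot": [0, 0, 0.036], "grip": 1}
    - {"linear": [0.06, -0.032, -0.0007], "rot": [0, 0, 0.048], "grip": 1}

```text
time: 6.0
ee_pos: [0.5204, 0.0193, 0.0283]
eef_rot: [-0.012, 1.0, 0.0, 0.001]
ft_force: [-2.2, 1.2, 9.0]
width: 0.0009
```

apply_moves:
  commands:
    - {"linear": [0.015, -0.008, 0], "rot": [0, 0, 0.012], "grip": 1}
    - {"linear": [0.03, -0.016, 0], "rot": [0, 0, 0.024], "grip": 1}
    - {"linear": [0.045, -0.024, 0], "rot": [0, 0, 0.034], "grip": 1}
    - {"linear": [0.06, -0.032, 0], "rot": [0, 0, 0.038], "grip": 1}
    - {"linear": [0.068, -0.037, 0], "rot": [0, 0, 0.038], "grip": 1}
    - {"linear": [0.068, -0.037, 0], "rot": [0, 0, 0.038], "grip": 1}

```text
time: 6.6
ee_pos: [0.5413, 0.0079, 0.0284]
eef_rot: [-0.071, 0.997, 0.0, 0.001]
ft_force: [0.4, 0.8, 6.4]
width: 0.0003
```

```bash
python3 look.py w3
python3 - <<'E'
import cv2,numpy as np
from h import r
c=r.camera('top')['frame']
a=cv2.imread('pics/w3.png')[120:270,200:450];b=cv2.cvtColor(c[130:225,280:360],cv2.COLOR_RGB2BGR)
a=cv2.resize(a,None,fx=2,fy=2,interpolation=cv2.INTER_CUBIC)
b=cv2.resize(b,None,fx=3.1,fy=3.1,interpolation=cv2.INTER_CUBIC)[:300]
h=max(a.shape[0],b.shape[0]);p=lambda i:np.vstack([i,np.zeros((h-i.shape[0],i.shape[1],3),np.uint8)])
cv2.imwrite('pics/v3.png',np.hstack([p(a),p(b)]))
E
```

```text
{'time': 6.6, 'ee_pos': [0.5413, 0.0079, 0.0284], 'eef_rot': [-0.0709, 0.9975, 0.0001, 0.001], 'ft_force': [0.3775, 0.8286, 6.3651], 'torque': [-0.0415, -0.1443, 0.0562], 'width': 0.0003, 'joint_positions': [-0.3745, 0.3804, 0.3217, 1.9102, -0.1541, 0.8726, 1.7376]}
card_mid []
card_nose [([323.0, 351.3], 0.69, [0.6073, 0.0182, 0.01])]
slot_mouth []
key_top []
tip px [321.33210123 253.4848053 ]
```

View pics/v3.png

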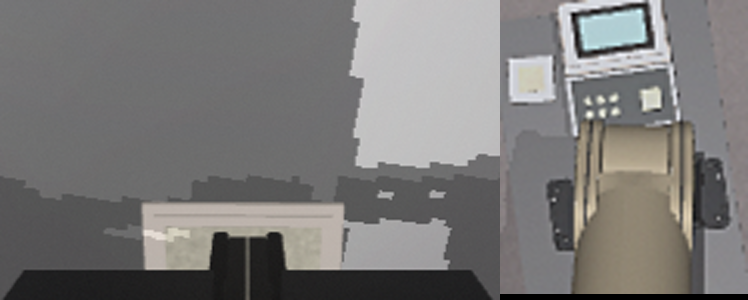

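```bash
cat > tail.py <<'E'
import sys,pickle
from h import *
n,ul,vl,ur,vr,x,y0=sys.argv[1],*map(float,sys.argv[2:])
c=pickle.load(open(n+'.pkl','rb'));ang=lambda d:np.degrees(np.arctan2(d[1],d[0]))
a,b=ray(c,(ul,vl),.0098)[:2],ray(c,(ur,vr),.0098)[:2];m=(a+b)/2;y=ang(b-a)-90;u=np.array([np.cos(np.radians(y)),np.sin(np.radians(y))]);w=np.array([-u[1],u[0]])
q=np.array([x,y0])-m;print('w',np.linalg.norm(a-b),'yaw',y,'tail',m,'centre',m+.043*u,'tip from tail',q@u,'lat',q@w)
M=np.array([.632,.021]);t=np.radians(8.2);e=np.array([np.cos(t),np.sin(t)]);f=np.array([-e[1],e[0]])
for k,s in (('nose',.086),('centre',.043),('tail',0)): print(k,'along',(m+s*u-M)@e,'lat',(m+s*u-M)@f)
E
python3 tail.py w3 271.5 221.5 372 221.5 .5413 .0079
```

```text
w 0.05370800649066091 yaw 8.07761488856113 tail [0.52332107 0.0055875 ] centre [0.56589445 0.01162962] tip from tail 0.01812549691627337 lat -0.00023674006721429388
nose along -0.023766289251144344 lat 6.213378970296687e-05
centre along -0.06676619115539134 lat 0.0001539827153092455
tail along -0.10976609305963832 lat 0.00024583164091552325
```

apply_moves:
  commands:
    - {"linear": [0.01, 0.0014, -0.001], "rot": [0, 0, 0], "grip": 1}
    - {"linear": [0.025, 0.0036, -0.001], "rot": [0, 0, 0], "grip": 1}
    - {"linear": [0.04, 0.0057, -0.001], "rot": [0, 0, 0], "grip": 1}
    - {"linear": [0.055, 0.0079, -0.001], "rot": [0, 0, 0], "grip": 1}
    - {"linear": [0.07, 0.01, -0.001], "rot": [0, 0, 0], "grip": 1}

```text
time: 7.4
ee_pos: [0.5619, 0.011, 0.0284]
eef_rot: [-0.071, 0.997, 0.0, 0.001]
ft_force: [-2.1, -1.3, 11.3]
width: 0.0004
```

apply_moves:
  commands:
    - {"linear": [0.01, 0.0014, 0], "rot": [0, 0, 0], "grip": 1}
    - {"linear": [0.02, 0.0029, 0], "rot": [0, 0, 0], "grip": 1}
    - {"linear": [0.02, 0.0029, 0], "rot": [0, 0, 0], "grip": 1}

```text
time: 7.7
ee_pos: [0.5683, 0.0119, 0.0284]
eef_rot: [-0.071, 0.997, 0.0, 0.001]
ft_force: [-1.3, -0.0, 9.6]
width: 0.0004
```

apply_moves:
  commands:
    - {"linear": [0.01, 0.0014, 0], "rot": [0, 0, 0], "grip": 1}
    - {"linear": [0.02, 0.0029, 0], "rot": [0, 0, 0], "grip": 1}
    - {"linear": [0.03, 0.0043, 0], "rot": [0, 0, 0], "grip": 1}
    - {"linear": [0.04, 0.0058, 0], "rot": [0, 0, 0], "grip": 1}

```text
time: 8.1
ee_pos: [0.5799, 0.0136, 0.0284]
eef_rot: [-0.071, 0.997, 0.0, 0.001]
ft_force: [-3.2, 1.0, 10.4]
width: 0.0005
```

apply_moves:
  commands:
    - {"linear": [0.01, 0.0014, 0], "rot": [0, 0, 0], "grip": 1}
    - {"linear": [0.02, 0.0029, 0], "rot": [0, 0, 0], "grip": 1}
    - {"linear": [0.03, 0.0043, 0], "rot": [0, 0, 0], "grip": 1}
    - {"linear": [0.03, 0.0043, 0], "rot": [0, 0, 0], "grip": 1}

```text
time: 8.5
ee_pos: [0.5893, 0.015, 0.0284]
eef_rot: [-0.071, 0.997, 0.0, 0.001]
ft_force: [-0.8, -0.0, 8.3]
width: 0.0007
```

```bash
python3 look.py w4
python3 - <<'E'
import cv2
cv2.imwrite('pics/v4.png',cv2.resize(cv2.imread('pics/w4.png')[170:270,220:420],None,fx=3,fy=3,interpolation=cv2.INTER_CUBIC))
E
```

```text
{'time': 8.5, 'ee_pos': [0.5893, 0.015, 0.0284], 'eef_rot': [-0.071, 0.9975, 0.0002, 0.0011], 'ft_force': [-0.8167, -0.0035, 8.2654], 'torque': [0.1041, 0.1391, 0.013], 'width': 0.0007, 'joint_positions': [-0.3586, 0.4705, 0.3144, 1.7819, -0.1782, 0.9148, 1.7455]}
card_mid []
card_nose []
slot_mouth [([324.3, 317.6], 0.92, [0.6311, 0.0227, 0.01])]
key_top []
tip px [321.34814041 253.44270592]
```

View pics/v4.png

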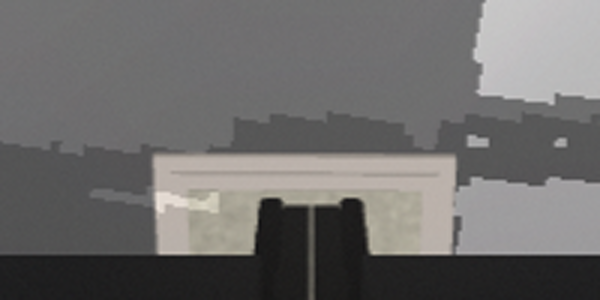

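apply_moves:
  commands:
    - {"linear": [0, 0, -0.0012], "rot": [0, 0, 0], "grip": 1}
    - {"linear": [0.01, 0.0014, -0.0012], "rot": [0, 0, 0], "grip": 1}
    - {"linear": [0.02, 0.0029, -0.0012], "rot": [0, 0, 0], "grip": 1}

```text
time: 9.05
ee_pos: [0.5947, 0.0158, 0.0283]
eef_rot: [-0.071, 0.997, 0.0, 0.001]
ft_force: [-6.6, -1.1, 17.2]
width: 0.0004
```

apply_moves:
  commands:
    - {"linear": [0.01, 0.0014, 0], "rot": [0, 0, 0], "grip": 1}
    - {"linear": [0.02, 0.0029, 0], "rot": [0, 0, 0], "grip": 1}
    - {"linear": [0.03, 0.0043, 0], "rot": [0, 0, 0], "grip": 1}

```text
time: 9.35
ee_pos: [0.6036, 0.017, 0.0283]
eef_rot: [-0.071, 0.997, 0.0, 0.0]
ft_force: [-5.8, 0.1, 14.7]
width: 0.0005
```

apply_moves:
  commands:
    - {"linear": [0.01, 0.0014, 0], "rot": [0, 0, 0], "grip": 1}
    - {"linear": [0.02, 0.0029, 0], "rot": [0, 0, 0], "grip": 1}
    - {"linear": [0.025, 0.0036, 0], "rot": [0, 0, 0], "grip": 1}

```text
time: 9.65
ee_pos: [0.6112, 0.0181, 0.0284]
eef_rot: [-0.071, 0.997, 0.0, 0.0]
ft_force: [-6.0, -0.8, 15.6]
width: 0.0003
```

```bash
python3 look.py w5
python3 - <<'E'
import cv2
cv2.imwrite('pics/v5.png',cv2.resize(cv2.imread('pics/w5.png')[170:270,220:420],None,fx=3,fy=3,interpolation=cv2.INTER_CUBIC))
E
```

```text
{'time': 9.65, 'ee_pos': [0.6112, 0.0181, 0.0284], 'eef_rot': [-0.071, 0.9975, 0.0002, 0.0005], 'ft_force': [-6.0176, -0.7982, 15.643], 'torque': [-0.0508, 1.327, 0.0439], 'width': 0.0003, 'joint_positions': [-0.3506, 0.5123, 0.3114, 1.7197, -0.1879, 0.9379, 1.7476]}
card_mid []
card_nose []
slot_mouth []
key_top []
tip px [321.30863271 253.52027874]
```

View pics/v5.png

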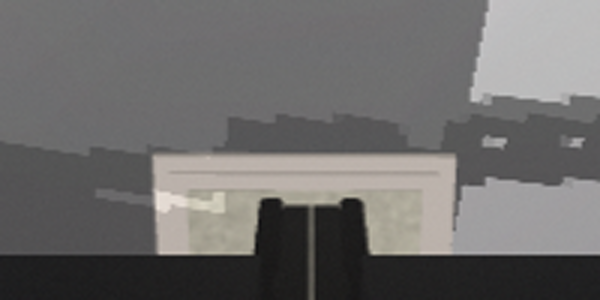

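Tail edge at (153–456,154) in the crop is unchanged relative to the finger, so no creep, and the nose is about 47 mm in. Next, short steps to find the stop.

apply_moves:
  commands:
    - {"linear": [0.004, 0.0006, 0], "rot": [0, 0, 0], "grip": 1}
    - {"linear": [0.007, 0.001, 0], "rot": [0, 0, 0], "grip": 1}

```text
time: 10.1
ee_pos: [0.6132, 0.0184, 0.0284]
eef_rot: [-0.071, 0.997, 0.0, 0.0]
ft_force: [-5.8, -0.3, 15.2]
width: 0.0001
```

apply_moves:
  commands:
    - {"linear": [0.003, 0.0004, 0], "rot": [0, 0, 0], "grip": 1}
    - {"linear": [0.005, 0.0007, 0], "rot": [0, 0, 0], "grip": 1}

```text
time: 10.3
ee_pos: [0.6146, 0.0186, 0.0284]
eef_rot: [-0.071, 0.997, 0.0, 0.0]
ft_force: [-5.5, 0.8, 15.9]
width: 0.0006
```

apply_moves:
  commands:
    - {"linear": [0.003, 0.0004, 0], "rot": [0, 0, 0], "grip": 1}
    - {"linear": [0.004, 0.0006, 0], "rot": [0, 0, 0], "grip": 1}

```text
time: 10.5
ee_pos: [0.6157, 0.0187, 0.0284]
eef_rot: [-0.071, 0.997, 0.0, 0.0]
ft_force: [-6.4, -0.6, 16.9]
width: 0.0005
```

apply_moves:
  commands:
    - {"linear": [0.003, 0.0004, 0.0003], "rot": [0, 0, 0], "grip": 1}
    - {"linear": [0.005, 0.0007, 0.0003], "rot": [0, 0, 0], "grip": 1}

```text
time: 10.7
ee_pos: [0.6169, 0.0188, 0.0284]
eef_rot: [-0.071, 0.997, 0.0, -0.0]
ft_force: [-8.3, -0.3, 16.1]
width: 0.0006
```

```bash
python3 look.py w6
python3 - <<'E'
import cv2
a,b=[cv2.imread(f'pics/w{k}.png')[170:255,220:420] for k in (5,6)]
print('tail rows shift/ diff',cv2.phaseCorrelate(a[45:60,40:170].mean(2).astype('f4'),b[45:60,40:170].mean(2).astype('f4')))
for k in (a,b): print(k[44:66,75].mean(1).astype(int), k[60,45:60].mean(1).astype(int))
E
```

```text
{'time': 10.7, 'ee_pos': [0.6169, 0.0188, 0.0284], 'eef_rot': [-0.0708, 0.9975, 0.0002, -0.0001], 'ft_force': [-8.3326, -0.3306, 16.117], 'torque': [-0.1221, 1.76, 0.0032], 'width': 0.0006, 'joint_positions': [-0.3484, 0.5236, 0.3108, 1.7026, -0.1902, 0.9452, 1.7479]}
card_mid []
card_nose []
slot_mouth []
key_top []
tip px [321.28616817 253.57532487]
tail rows shift/ diff ((0.05105116093403694, 0.039730126740429306), 0.908436009913315)
[102 104 103  86  85  86  97 130 166 177 177 178 179 153 167 177 178 177
 178 153 158 159] [ 83  84  84  85  83  97 143 178 178 178 179 179 177 177 178]
[108 109  88  85  86 131 166 178 178 177 179 154 166 178 179 179 179 168
 161 160 160 159] [ 83  84  84  83  85  89 128 178 178 178 178 179 178 179 178]
```

apply_moves:
  commands:
    - {"linear": [0.003, 0.0004, 0], "rot": [0, 0, 0], "grip": 1}
    - {"linear": [0.006, 0.0009, 0], "rot": [0, 0, 0], "grip": 1}
    - {"linear": [0.006, 0.0009, 0], "rot": [0, 0, 0], "grip": 1}

```text
time: 11.25
ee_pos: [0.6188, 0.019, 0.0284]
eef_rot: [-0.071, 0.997, 0.0, 0.0]
ft_force: [-6.9, -1.1, 16.0]
width: 0.0006
```

```bash
python3 look.py w7
python3 - <<'E'
import cv2
for k in (5,6,7):
    i=cv2.imread(f'pics/w{k}.png')[170:255,220:420];print(i[40:66,75].mean(1).astype(int))
E
```

```text
{'time': 11.25, 'ee_pos': [0.6188, 0.019, 0.0284], 'eef_rot': [-0.0708, 0.9975, 0.0001, 0.0], 'ft_force': [-6.9022, -1.0985, 16.0312], 'torque': [-0.1945, 1.5548, 0.0328], 'width': 0.0006, 'joint_positions': [-0.3478, 0.5271, 0.3107, 1.6974, -0.1909, 0.9468, 1.7479]}
card_mid []
card_nose []
slot_mouth []
key_top []
tip px [321.35645523 253.56980231]
[103 105 104 103 102 104 103  86  85  86  97 130 166 177 177 178 179 153
 167 177 178 177 178 153 158 159]
[ 86  86 103 108 108 109  88  85  86 131 166 178 178 177 179 154 166 178
 179 179 179 168 161 160 160 159]
[108 108 109 108 109 124 158 219 212 211 179 178 155 178 180 177 177 177
 151 161 159 159 159 162 160 157]
```

apply_moves:
  commands:
    - {"linear": [0, 0, 0.01], "rot": [0, 0, 0], "grip": 1}
    - {"linear": [0, 0, 0.06], "rot": [0, 0, 0], "grip": 1}
    - {"linear": [-0.05, 0, 0.2], "rot": [0, 0, 0], "grip": 1}
    - {"linear": [-0.2, 0, 0.3], "rot": [0, 0, 0], "grip": 1}
    - {"linear": [-0.3, 0, 0.3], "rot": [0, 0, 0], "grip": 1}
    - {"linear": [-0.3, 0, 0.3], "rot": [0, 0, 0], "grip": 1}
    - {"linear": [-0.3, 0, 0.3], "rot": [0, 0, 0], "grip": 1}

```text
time: 12.2
ee_pos: [0.5288, 0.0196, 0.1181]
eef_rot: [-0.071, 0.997, 0.0, 0.001]
ft_force: [0.2, -0.0, -0.5]
width: 0.0007
```

```bash
python3 tail.py w7 271.5 216.3 371.5 216.3 .6188 .019; python3 look.py w8
python3 - <<'E'
import cv2
cv2.imwrite('pics/v8.png',cv2.resize(cv2.imread('pics/w8.png')[120:320,180:460],None,fx=2.5,fy=2.5,interpolation=cv2.INTER_CUBIC))
E
```

```text
w 0.05317770309581515 yaw 8.066100648988268 tail [0.59789846 0.01610158] centre [0.64047306 0.02213514] tip from tail 0.02110145029027421 lat -6.306336086680416e-05
nose along 0.05154821575076888 lat -0.0001854541176248292
centre along 0.008548333172895446 lat -8.496387381422159e-05
tail along -0.03445154940497788 lat 1.5526369996369985e-05
{'time': 12.2, 'ee_pos': [0.5288, 0.0196, 0.1181], 'eef_rot': [-0.0712, 0.9975, 0.0004, 0.0008], 'ft_force': [0.2156, -0.0183, -0.4606], 'torque': [0.1203, -0.0026, 0.0334], 'width': 0.0007, 'joint_positions': [-0.4278, 0.2287, 0.3437, 1.8777, -0.0892, 1.0482, 1.6653]}
card_mid []
card_nose []
slot_mouth []
key_top []
tip px [321.29241314 253.54493342]
```

View pics/v8.png

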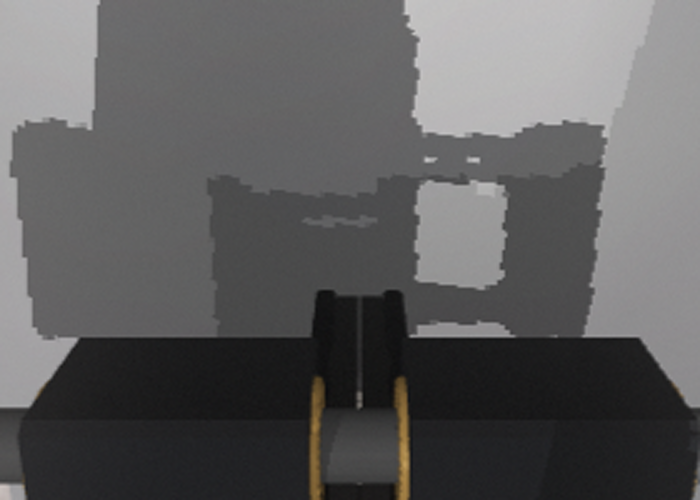

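apply_moves:
  commands:
    - {"linear": [-0.2, 0, 0.34], "rot": [0, 0, 0], "grip": 1}
    - {"linear": [-0.2, 0, 0.34], "rot": [0, 0, 0], "grip": 1}
    - {"linear": [-0.2, 0, 0.34], "rot": [0, 0, 0], "grip": 1}
    - {"linear": [-0.2, 0, 0.34], "rot": [0, 0, 0], "grip": 1}
    - {"linear": [-0.2, 0, 0.34], "rot": [0, 0, 0], "grip": 1}

```text
time: 12.95
ee_pos: [0.469, 0.0193, 0.2186]
eef_rot: [-0.071, 0.997, 0.0, 0.0]
ft_force: [0.6, 0.1, -0.5]
width: 0.0008
```

```bash
python3 look.py w9
python3 - <<'E'
import cv2
cv2.imwrite('pics/v9.png',cv2.resize(cv2.imread('pics/w9.png')[130:270,230:430],None,fx=4,fy=4,interpolation=cv2.INTER_CUBIC))
E
```

```text
{'time': 12.95, 'ee_pos': [0.469, 0.0193, 0.2186], 'eef_rot': [-0.071, 0.9975, 0.0, 0.0001], 'ft_force': [0.5729, 0.0733, -0.4902], 'torque': [0.0421, 0.0451, 0.0298], 'width': 0.0008, 'joint_positions': [-0.4746, -0.0131, 0.3359, 1.901, 0.0045, 1.2528, 1.5729]}
card_mid [([575.7, 75.4], 0.89, [0.3313, 0.2589, 0.01]), ([81.7, 117.5], 0.68, [0.444, -0.2387, 0.01])]
card_nose [([74.0, 76.1], 0.88, [0.4036, -0.2433, 0.01]), ([594.1, 25.6], 0.63, [0.2855, 0.2599, 0.01])]
slot_mouth [([44.3, 245.3], 0.5, [0.6, -0.2936, 0.01])]
key_top []
tip px [321.28673194 253.54228128]
```

View pics/v9.png

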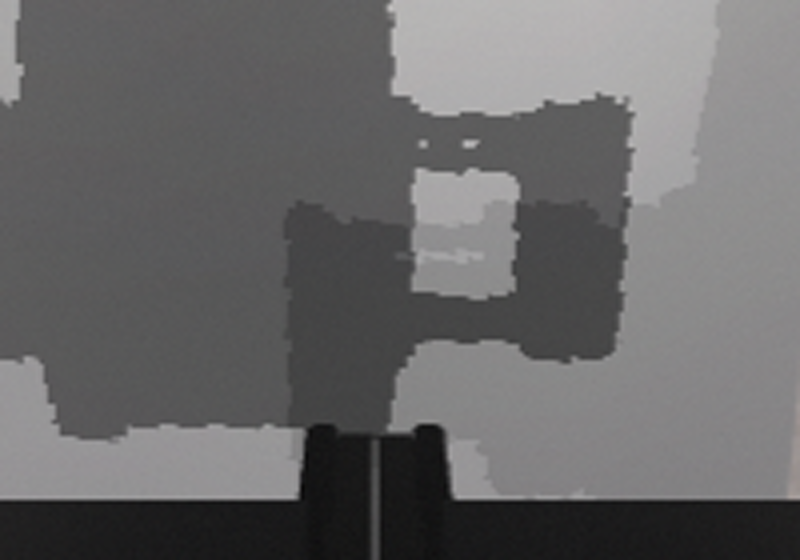

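apply_moves:
  commands:
    - {"linear": [0, 0, 0], "rot": [0, -0.14, 0], "grip": 1}
    - {"linear": [0, 0, 0], "rot": [0, -0.14, 0], "grip": 1}
    - {"linear": [0, 0, 0], "rot": [0, -0.14, 0], "grip": 1}
    - {"linear": [0, 0, 0], "rot": [0, -0.14, 0], "grip": 1}
    - {"linear": [0, 0, 0], "rot": [0, -0.14, 0], "grip": 1}

```text
time: 13.7
ee_pos: [0.4684, 0.0192, 0.2191]
eef_rot: [-0.069, 0.974, -0.015, 0.217]
ft_force: [-0.3, 0.1, 0.4]
width: 0.0004
```

```bash
python3 look.py w10
python3 - <<'E'
import cv2
cv2.imwrite('pics/v10.png',cv2.resize(cv2.imread('pics/w10.png')[130:270,230:430],None,fx=4,fy=4,interpolation=cv2.INTER_CUBIC))
E
```

```text
{'time': 13.7, 'ee_pos': [0.4684, 0.0192, 0.2191], 'eef_rot': [-0.0694, 0.9736, -0.0153, 0.2169], 'ft_force': [-0.2762, 0.098, 0.3929], 'torque': [0.0117, 0.5115, 0.0141], 'width': 0.0004, 'joint_positions': [-0.4637, -0.3446, 0.2185, 2.2337, 0.2381, 0.8292, 1.347]}
card_mid [([319.1, 214.0], 0.62, [0.6386, 0.0241, 0.01])]
card_nose [([317.8, 213.9], 0.3, [0.6388, 0.0224, 0.01])]
slot_mouth [([320.9, 208.5], 0.72, [0.6282, 0.0252, 0.01])]
key_top [([292.1, 254.0], 0.78, [0.7301, -0.0058, 0.01])]
tip px [323.37075386 242.85662879]
```

View pics/v10.png

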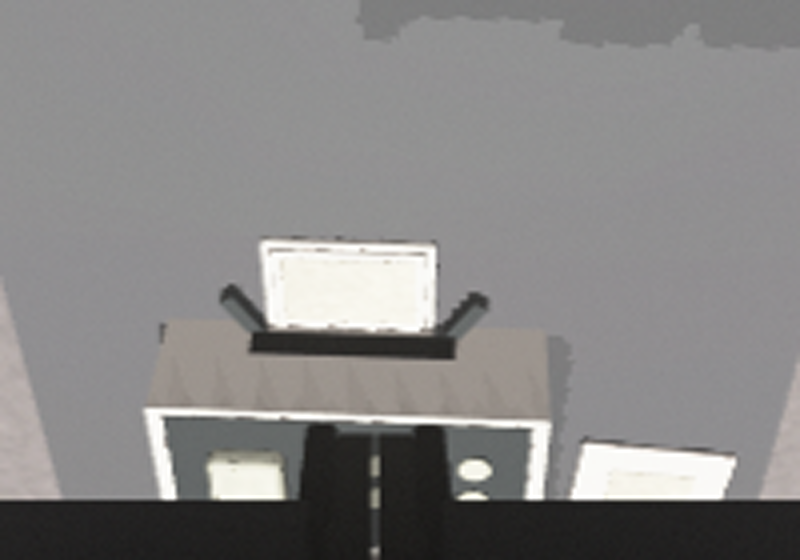

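Run:
```python
from h import *
import pickle
c=pickle.load(open('w10.pkl','rb'));f=lambda u,v:((u+.5)/4-.5+230,(v+.5)/4-.5+130)
P=lambda u,v,z:ray(c,f(u,v),z)[:2]
tl,tr=P(260,238,.0083),P(438,240,.0083)
ml,mr=P(163,323,.0083),P(549,334,.0083)
print('tail',tl,tr,np.linalg.norm(tl-tr)); print('face',ml,mr,np.linalg.norm(ml-mr))
d=(mr-ml)/np.linalg.norm(mr-ml);n=np.array([d[1],-d[0]])
print('yaw',np.degrees(np.arctan2(n[1],n[0])),'stick-out',(ml-tl)@n,(ml-tr)@n,'lat of tail mid vs face mid',((tl+tr)/2-(ml+mr)/2)@d)
ss=(ml+mr)/2;print('mouth',ss,'key est',ss+.03*n-.032*d)
# key measured
kl=[P(207,455,.0563),P(283,455,.0563)];print('key front edge',kl)
```

```text
tail [ 0.6027681  -0.01103149] [0.5937466  0.04349814] 0.0552708603169957
face [ 0.64565452 -0.04044311] [0.62707873 0.08556794] 0.12737285045164687
yaw 8.385805708861541 stick-out 0.03813856920480757 0.03911113273574194 lat of tail mid vs face mid -0.0007036399872744462
mouth [0.63636663 0.02256241] key est [ 0.6707127  -0.00472032]
key front edge [array([ 0.65187898, -0.01811216]), array([0.64720958, 0.00513289])]
```

The picture shows the card's tail standing square in the mouth, with stick-out measured at about 37.5–39 mm ± 1.5 (nominal 36). To be certain it's home, I'll press again and give it one more push, watching whether it moves.

apply_moves:
  commands:
    - {"linear": [0.15, 0, 0], "rot": [0, 0.14, 0], "grip": 1}
    - {"linear": [0.3, 0, 0], "rot": [0, 0.14, 0], "grip": 1}
    - {"linear": [0.48, -0.004, -0.1], "rot": [0, 0.14, 0], "grip": 1}
    - {"linear": [0.48, -0.004, -0.3], "rot": [0, 0.14, 0], "grip": 1}
    - {"linear": [0.48, -0.004, -0.4], "rot": [0, 0.14, 0], "grip": 1}
    - {"linear": [0.48, -0.004, -0.5], "rot": [0, 0.14, 0], "grip": 1}
    - {"linear": [0.48, -0.004, -0.58], "rot": [0, 0.14, 0], "grip": 1}
    - {"linear": [0.48, -0.004, -0.61], "rot": [0, 0.14, 0], "grip": 1}
    - {"linear": [0.48, -0.004, -0.61], "rot": [0, 0.14, 0], "grip": 1}
    - {"linear": [0.48, -0.004, -0.61], "rot": [0, 0.14, 0], "grip": 1}

```text
time: 14.95
ee_pos: [0.6139, 0.0182, 0.038]
eef_rot: [-0.071, 0.997, 0.0, 0.001]
ft_force: [-0.0, 1.1, 0.2]
width: 0.0002
```

apply_moves:
  commands:
    - {"linear": [0, 0, -0.02], "rot": [0, 0, 0], "grip": 1}
    - {"linear": [0, 0, -0.028], "rot": [0, 0, 0], "grip": 1}
    - {"linear": [0, 0, -0.03], "rot": [0, 0, 0], "grip": 1}
    - {"linear": [0, 0, -0.03], "rot": [0, 0, 0], "grip": 1}

```text
time: 15.35
ee_pos: [0.6133, 0.0183, 0.0285]
eef_rot: [-0.071, 0.997, 0.0, 0.001]
ft_force: [-1.9, 0.5, 6.4]
width: 0.0007
```

apply_moves:
  commands:
    - {"linear": [0, 0, -0.002], "rot": [0, 0, 0], "grip": 1}
    - {"linear": [0, 0, -0.003], "rot": [0, 0, 0], "grip": 1}

```text
time: 15.55
ee_pos: [0.6134, 0.0184, 0.0284]
eef_rot: [-0.071, 0.997, 0.001, 0.001]
ft_force: [-7.4, 0.1, 17.0]
width: 0.0004
```

```bash
python3 look.py w11 | head -1
```

```text
{'time': 15.55, 'ee_pos': [0.6134, 0.0184, 0.0284], 'eef_rot': [-0.071, 0.9975, 0.0005, 0.0009], 'ft_force': [-7.3578, 0.065, 16.9881], 'torque': [0.1556, 1.6494, 0.0316], 'width': 0.0004, 'joint_positions': [-0.4032, 0.5249, 0.3804, 1.7175, -0.2335, 0.9421, 1.7815]}
```

apply_moves:
  commands:
    - {"linear": [0.004, 0.0006, 0], "rot": [0, 0, 0], "grip": 1}
    - {"linear": [0.008, 0.0011, 0], "rot": [0, 0, 0], "grip": 1}

```text
time: 16.0
ee_pos: [0.6154, 0.0183, 0.0284]
eef_rot: [-0.071, 0.997, 0.0, 0.0]
ft_force: [-7.5, -0.7, 16.4]
width: 0.0003
```

apply_moves:
  commands:
    - {"linear": [0.003, 0.0004, 0], "rot": [0, 0, 0], "grip": 1}
    - {"linear": [0.006, 0.0009, 0], "rot": [0, 0, 0], "grip": 1}

```text
time: 16.2
ee_pos: [0.6172, 0.0184, 0.0284]
eef_rot: [-0.071, 0.997, 0.0, 0.0]
ft_force: [-9.0, -0.8, 17.9]
width: 0.0003
```

```bash
python3 look.py w12 | head -1;  python3 - <<'E'
import cv2
for k in (7,11,12):
    i=cv2.imread(f'pics/w{k}.png');print(k,[i[205:240,c].mean(1).astype(int).tolist() for c in (295,)])
E
```

```text
{'time': 16.2, 'ee_pos': [0.6172, 0.0184, 0.0284], 'eef_rot': [-0.0708, 0.9975, 0.0003, 0.0005], 'ft_force': [-9.0405, -0.7919, 17.9404], 'torque': [-0.2077, 1.8899, 0.0192], 'width': 0.0003, 'joint_positions': [-0.401, 0.5326, 0.38, 1.7059, -0.235, 0.9471, 1.7817]}
7 [[107, 109, 107, 110, 108, 108, 108, 109, 108, 109, 124, 158, 219, 212, 211, 179, 178, 155, 178, 180, 177, 177, 177, 151, 161, 159, 159, 159, 162, 160, 157, 152, 153, 157, 157]]
11 [[108, 108, 108, 104, 102, 103, 103, 104, 86, 84, 84, 84, 85, 86, 85, 85, 83, 84, 86, 85, 129, 154, 178, 179, 178, 179, 167, 168, 178, 178, 178, 178, 158, 160, 160]]
12 [[109, 108, 108, 109, 104, 105, 85, 85, 86, 85, 86, 86, 87, 106, 143, 178, 178, 179, 178, 180, 144, 177, 179, 178, 179, 178, 153, 160, 159, 158, 160, 162, 159, 156, 154]]
```

The finger advanced 3.8 mm and the tail edge shifted by the same amount in its view (rows 225→219), at about 9 N of push. So the card didn't move: it is home. Next I'll lift off and go to the start key.

apply_moves:
  commands:
    - {"linear": [0, 0, 0.01], "rot": [0, 0, 0], "grip": 1}
    - {"linear": [0, 0, 0.1], "rot": [0, 0, 0], "grip": 1}
    - {"linear": [0, 0, 0.25], "rot": [0, 0, 0], "grip": 1}
    - {"linear": [0, 0, 0.3], "rot": [0, 0, 0], "grip": 1}
    - {"linear": [0.1, -0.05, 0.3], "rot": [0, 0, 0], "grip": 1}
    - {"linear": [0.166, -0.086, 0.3], "rot": [0, 0, 0], "grip": 1}
    - {"linear": [0.166, -0.086, 0.22], "rot": [0, 0, 0], "grip": 1}
    - {"linear": [0.166, -0.086, 0.18], "rot": [0, 0, 0], "grip": 1}
    - {"linear": [0.166, -0.086, 0.18], "rot": [0, 0, 0], "grip": 1}

```text
time: 17.35
ee_pos: [0.665, -0.0066, 0.0779]
eef_rot: [-0.071, 0.997, 0.0, -0.002]
ft_force: [0.1, -0.4, 0.1]
width: 0.0006
```

Run:
```python
import cv2
from h import *
print(r.read_state()['ee_pos'])
c=r.camera('scene');save(c,'s13');print('tip',proj(c,np.array(r.read_state()['ee_pos'])-[0,0,.017]),'key',proj(c,[.667,-.0075,.0563]))
i=cv2.imread('pics/s13.png')[180:300,220:380];cv2.imwrite('pics/v13.png',cv2.resize(i,None,fx=5,fy=5,interpolation=cv2.INTER_CUBIC))
```

```text
[ 0.6649761  -0.00661886  0.07789275]
tip [288.33198937 225.32409952] key [287.89367344 227.39452896]
```

View pics/v13.png

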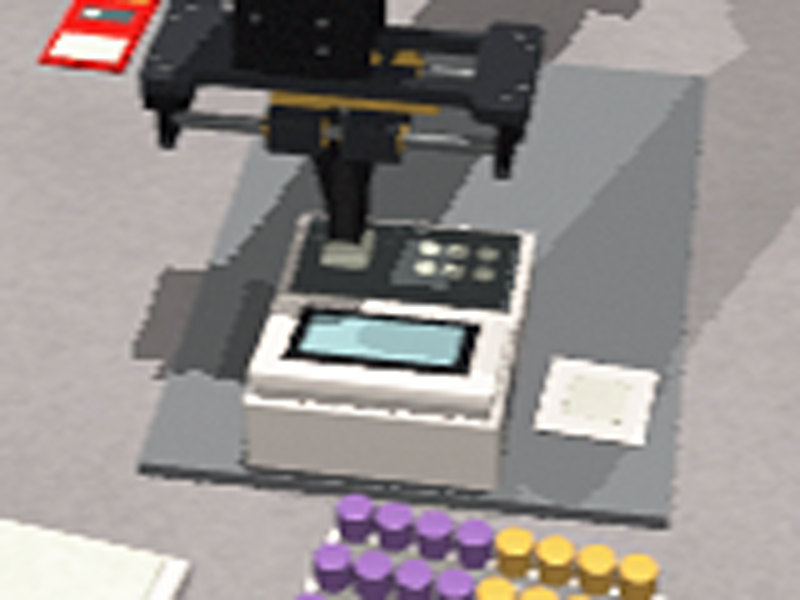

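The fingertip stands over the key (about (345,245) in the crop), centred across it, with the buttons well clear. Pressing now.

apply_moves:
  commands:
    - {"linear": [0.003, 0, -0.012], "rot": [0, 0, 0], "grip": 1}
    - {"linear": [0.003, 0, -0.018], "rot": [0, 0, 0], "grip": 1}
    - {"linear": [0.003, 0, -0.024], "rot": [0, 0, 0], "grip": 1}
    - {"linear": [0.003, 0, -0.026], "rot": [0, 0, 0], "grip": 1}

```text
time: 17.8
ee_pos: [0.6678, -0.0069, 0.0727]
eef_rot: [-0.071, 0.997, 0.0, 0.0]
ft_force: [-0.6, -0.5, 2.4]
width: 0.0006
```

apply_moves:
  commands:
    - {"linear": [0, 0, -0.002], "rot": [0, 0, 0], "grip": 1}
    - {"linear": [0, 0, -0.004], "rot": [0, 0, 0], "grip": 1}

```text
time: 18.0
ee_pos: [0.6678, -0.0069, 0.0715]
eef_rot: [-0.071, 0.997, 0.0, 0.0]
ft_force: [0.5, 0.9, 2.0]
width: 0.0006
```

apply_moves:
  commands:
    - {"linear": [0, 0, -0.004], "rot": [0, 0, 0], "grip": 1}
    - {"linear": [0, 0, -0.007], "rot": [0, 0, 0], "grip": 1}
    - {"linear": [0, 0, -0.008], "rot": [0, 0, 0], "grip": 1}

```text
time: 18.3
ee_pos: [0.6678, -0.0069, 0.0693]
eef_rot: [-0.071, 0.997, 0.0, 0.0]
ft_force: [-2.5, 2.6, 8.2]
width: 0.0006
```

apply_moves:
  commands:
    - {"linear": [0, 0, -0.001], "rot": [0, 0, 0], "grip": 1}
    - {"linear": [0, 0, -0.002], "rot": [0, 0, 0], "grip": 1}
    - {"linear": [0, 0, -0.002], "rot": [0, 0, 0], "grip": 1}

```text
time: 18.6
ee_pos: [0.6678, -0.0069, 0.0693]
eef_rot: [-0.071, 0.997, 0.0, 0.0]
ft_force: [-4.0, 1.5, 12.7]
width: 0.0006
```

The key bottomed: travel stopped at z 0.0693 while the force rose to 12.7 N. Retreating for a final check.

apply_moves:
  commands:
    - {"linear": [0, 0, 0.02], "rot": [0, 0, 0], "grip": 1}
    - {"linear": [0, 0, 0.15], "rot": [0, 0, 0], "grip": 1}
    - {"linear": [0, 0, 0.3], "rot": [0, 0, 0], "grip": 1}
    - {"linear": [-0.1, 0.1, 0.45], "rot": [0, 0, 0], "grip": 1}
    - {"linear": [-0.25, 0.25, 0.5], "rot": [0, 0, 0], "grip": 1}
    - {"linear": [-0.4, 0.4, 0.5], "rot": [0, 0, 0], "grip": 1}
    - {"linear": [-0.5, 0.55, 0.5], "rot": [0, 0, 0], "grip": 1}
    - {"linear": [-0.5, 0.75, 0.5], "rot": [0, 0, 0], "grip": 1}
    - {"linear": [-0.5, 0.9, 0.5], "rot": [0, 0, 0], "grip": 1}
    - {"linear": [-0.5, 0.9, 0.5], "rot": [0, 0, 0], "grip": 1}
    - {"linear": [-0.5, 0.9, 0.5], "rot": [0, 0, 0], "grip": 1}

```text
time: 19.7
ee_pos: [0.5148, 0.2696, 0.2174]
eef_rot: [-0.075, 0.997, 0.001, -0.001]
ft_force: [-0.7, -0.4, -0.2]
width: 0.0004
```

Run:
```python
from h import *
s=r.read_state();print(s['time'],s['ee_pos'],s['ft_force'])
c=r.camera('top');save(c,'t14')
i=cv2.imread('pics/t14.png')[115:245,265:375];cv2.imwrite('pics/v14.png',cv2.resize(i,None,fx=4.6,fy=4.6,interpolation=cv2.INTER_CUBIC))
```

```text
19.7 [0.5148473  0.26960206 0.21742095] [-0.66707573 -0.38818686 -0.20896245]
```

Run:
```python
from h import *
import pickle
m=pickle.load(open('top.pkl','rb'))
i=cv2.imread('pics/t14.png');o=cv2.imread('pics/top0.png')
print('check plate region mean diff',cv2.absdiff(i,o)[145:168,278:302].mean())
for y in (173,176,179,182,185,188,191,194,197): print(y,i[y,312:328].mean(1).astype(int))
E0=np.array([np.cos(.143),np.sin(.143)])
for s in (-.036,-.038): p=np.array([.634,.0215])+s*E0;print('expected tail',s,proj(m,[*p,.0098]))
r.close_job()
```

```text
check plate region mean diff 5.116545893719807
173 [ 58  62  63  55  69  62  74  72  83  92  86 135 232 226 224 222]
176 [103 138 172 219 187 199 198 199 199 199 197 198 196 197 194 194]
179 [136 133 138 216 209 200 197 198 199 197 197 196 197 196 193 198]
182 [134 133 136 176 171 216 208 178 157 182 214 213 208 163 130 131]
185 [135 136 134 134 134 133 135 134 134 134 134 134 135 135 135 133]
188 [135 134 137 134 134 136 136 134 136 136 137 135 136 135 136 136]
191 [136 137 136 137 136 136 136 137 136 137 136 136 136 136 136 137]
194 [136 136 136 135 136 136 137 138 135 136 138 138 137 136 137 137]
197 [137 137 138 138 136 137 137 138 139 135 136 137 137 137 138 137]
expected tail -0.036 [322.00851527 182.34101183]
expected tail -0.038 [322.08608694 182.87913177]
the job is handed in; nothing more can be done
```

The white test card is in the slot, as far as I can tell fully home against the stop, and the start key has been pressed. I handed the job in at about 20 s of the 64 s allowed. No verdict is reported.

- **Card:** I turned it to line up with the slot and slid it in with closed fingertips, touching only its top. The press was mostly 6–18 N, above the 8–15 N suggested for part of the way and well under the 25 N limit.
- **Home against the stop:** On a second push of about 9 N the finger moved 3.8 mm while the card stayed put.
- **Start key:** After the card, I pressed it through its full 4 mm travel to 12.7 N and then released it.

**Checks that did not fully agree:**
- **Tail length:** One wrist picture put the tail at 37.5–39 mm out of the face, ±1.5 mm, against the 36 mm expected. The same picture also read the known widths about 2.5% too large. The last overhead picture has the tail edge near row 182, where I expected it for 36–38 mm.
- **Last overhead picture:** I had used up the picture views, so I checked it only by its pixel values. They showed a small difference in the check plate's area; I put that down to lighting or shadow, since nothing touched it.

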